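# Line up two bushed arms with a setting bar and hold it

### The job

The short setting bar left in the stand's upper bush is in the way: lift it out and lower it into the free hole of the rack that holds the short bars, fully home. Then take a long bar from the other rack and thread it down through the upper bush and on through the lower bush, whose loose arm the tapered nose draws sideways into line. Finish still holding the bar there for the fitter to tighten the screws: nose showing well below the lower arm, head still about a centimetre and a half above the upper bush, not let go and not resting on anything, with the other bars left in their racks.

Things in the scene. Friction and masses are not known exactly. Their poses are not given: they have to be found in the camera images.
- stand: Fixed bush-setting stand: grey base plate 136 x 116 x 14 mm, upright aluminium back plate 126 mm high (its front face 46 mm behind the bush axis), and two grey arms one above the other that reach towards the robot, each with a bronze bush. Origin: on the table under the axis of the upper bush; z up, +x from the bush axis to the back plate. Nothing of the stand is higher than 130 mm.
- upper_bush (a point): Centre of the top mouth of the fixed upper bush, 130 mm above the table. The bush is upright, 20 mm long (mouth at 130, lower end at 110 mm), bore 15.6 mm, outside 24.4 mm. Axes as the stand's. At the start the short bar short_1 hangs in it by its head.
- lower_bush (a point): Centre of the top mouth of the lower bush, 70 mm above the table (60 mm under the upper mouth); 20 mm long (lower end at 50 mm), bore 15.6 mm. It sits in the lower arm, which slides sideways along the stand's y, so it starts up to 4.5 mm out of line with the upper bush. Between its lower end and the base plate (top at 14 mm) is air.
- lower_arm (a joint): Sideways position of the loose lower arm along the stand's y, in m: 0 = in line with the upper bush, free from -0.007 to +0.007; a push of about 1.5 N moves it, and it stays where it is left.
- short_rack: Fixed wooden rack, 170 x 60 mm foot, 130 mm high: a 12 mm top plate 150 x 44 mm with a row of three 17 mm through-holes along its x at -48, 0 and +48 mm, open air below the plate down to the foot (11 mm). It is the rack where the two short bars hang by their heads (holes 0 and +48); hole -48 is free. The other rack is just like it. Origin: on the table under the middle hole, z up, x along the row; -x is the end nearer the robot.
- short_rack_hole0 (a point): Centre of the free hole of the short bars' rack, at the plate's top, 130 mm above the table (the hole at x = -48 mm).
- long_rack: Fixed wooden rack just like short_rack, where the two long bars hang by their heads (holes 0 and +48; hole -48 is free). The two racks stand left and right of the stand, either way round.
- short_1: The short steel setting bar that hangs in the upper bush: shank 14 mm thick and 50 mm long with a tapered nose (the last 11 mm narrow to 6 mm), and above it a round grooved head 22 mm thick, 40 mm high, whose flat shoulder rests on the bush. 90 mm in all, 0.1 to 0.2 kg. Origin: at the tip of the nose, z up along the bar to the head (shoulder at z = 50 mm, top at 90 mm).
- short_2: Short bar just like short_1, hanging in the middle hole of the short rack; to be left there.
- short_3: Short bar just like short_1, hanging in the hole at +48 mm of the short rack; to be left there.
- long_1: A long steel setting bar hanging in the long rack, in its middle hole or the one at +48 mm: same head, same 14 mm shank and same tapered nose as the short ones, but the shank is 116 mm long; 156 mm in all, 0.17 to 0.27 kg. Origin: at the tip of the nose, z up along the bar to the head (shoulder at z = 116 mm, top at 156 mm). Either long bar will do.
- long_2: Long bar just like long_1, hanging in the other of those two holes.
Things that resemble listed ones, but are neither listed nor needed, are in the scene too. Leave any blue or pink look-alike of the short_1 alone.

How it is judged:
On the way, in this order (a step that is already met when the one before it is completed fails the run):
1. the short bar from the upper bush hangs fully home in the free hole of the short bars' rack, let go (horizontal distance between short_1 and short_rack_hole0 below 0.006 m and z of short_1 in the frame of short_rack_hole0 below -0.047 m and angle between short_1's own z axis and vertical below 0.06 rad and contact force between the fingers and short_1 below 0.05 N and linear speed of short_1 below 0.02 m/s), for 0.2 s.
2. a long bar's nose has come through the upper bush (((horizontal distance between long_1 and upper_bush below 0.004 m and z of long_1 in the frame of upper_bush below -0.022 m and angle between long_1's own z axis and vertical below 0.06 rad) or (horizontal distance between long_2 and upper_bush below 0.004 m and z of long_2 in the frame of upper_bush below -0.022 m and angle between long_2's own z axis and vertical below 0.06 rad))), for 0.05 s.
At the end, for the whole second after the job is handed in: Short bar home and free in the short rack's free hole (6 mm, shoulder within 3 mm, upright). One long bar gripped (over 1 N), still, upright: tip within 2.5 mm of the lower bush's axis, 8 mm or more below it; shoulder 4 mm or more above the upper bush. Other bars within 12 mm of their starts (all of step 1 and distance of each of short_2, short_3 from where it was at the start of the episode below 0.012 m and ((horizontal distance between long_1 and lower_bush below 0.0025 m and horizontal distance between long_1 and upper_bush below 0.004 m and z of long_1 in the frame of lower_bush below -0.028 m and z of long_1 in the frame of upper_bush above -0.112 m and angle between long_1's own z axis and vertical below 0.04 rad and contact force between the fingers and long_1 above 1 N and linear speed of long_1 below 0.02 m/s and distance of long_2 from where it was at the start of the episode below 0.012 m) or (horizontal distance between long_2 and lower_bush below 0.0025 m and horizontal distance between long_2 and upper_bush below 0.004 m and z of long_2 in the frame of lower_bush below -0.028 m and z of long_2 in the frame of upper_bush above -0.112 m and angle between long_2's own z axis and vertical below 0.04 rad and contact force between the fingers and long_2 above 1 N and linear speed of long_2 below 0.02 m/s and distance of long_1 from where it was at the start of the episode below 0.012 m))); the arm keeps its last pose, push and grip.
It fails at once if another short bar is pulled out or knocked about in its rack (distance of any of short_2, short_3 from where it was at the start of the episode above 0.03 m).
It fails at once if the short bar is dropped from a height instead of being lowered (linear speed of short_1 above 0.7 m/s and contact force between the fingers and short_1 below 0.01 N).
It also fails if it takes over 64 s, if anything falls off the work surface, if the arm or the gripper's body presses on something with over 40 N, if the wrist force passes 120 N, or if a joint passes its speed limit or range.

### The arm

A 7-joint arm with a two-finger parallel gripper is mounted at the origin on the work surface; the furniture and walls round the work are solid. World frame = base frame: x ahead of the robot, y to its left, z up, the work surface at z = 0. Lengths are in m, angles in rad, forces in N, time in s.
With the tool pointing down it reaches from about 0.4 to 0.85 m from the base axis. Payload 10.4 kg.
Tool frame: the origin (TCP) lies midway between the tips of the shut fingers; the grasp point (between the pads) lies manip.grip_depth behind it (manip.grip_depth is the distance from the TCP to the grasp point, in m); z points along the fingers, y is the line along which they close (so a half turn about z gives the same grasp; the last joint's range is limited). The gripper opens to 87 mm and grips with 3 to 60 N. Pads are 19 mm wide; open, the fingers measure 117 mm over their backs; the gripper's body (75 mm by 190 mm) begins 51 mm behind the grasp point.
Start: joints at [1.122, 0.332, -0.065, 1.46, 0.022, 1.35, -0.088], TCP at [0.258, -0.569, 0.223] pointing down, gripper open.
Joint ranges: [-2.6, 2.6], [-0.5, 2.12], [-1.47, 1.34], [0.16, 2.42], [-1.27, 4.41], [0.06, 2.06], [-2.6, 2.6]. Speed limits (rad/s): [2.22, 2.22, 2.79, 2.79, 3.14, 3.14, 3.14].

### API

Orientations are given as [roll, pitch, yaw] about the fixed x, y, z axes, in that order (R = Rz(yaw) Ry(pitch) Rx(roll)).
In Python, from rig import manip gives the robot as it stands.
- The arm moves only by the tool play_rows, never from a script. Its argument "series" is a list of rows, each an object with "travel": the shift along the tool's x, y, z as a fraction of full scale, a list of three; "twist": the turn, a rotation vector about the tool's x, y, z as a fraction of full scale, a list of three; "hand": the opening, from 0 (shut) to 1 (fully open). In form: [{"travel": [dx, dy, dz], "twist": [wx, wy, wz], "hand": hand}, ...]. A call has 1 to 12 rows; each row shifts and turns the commanded pose from where the row before left it, along the tool's axes as they then stand; what a row does not reach is not made up. Full scale, the value 1, is 300 mm for a shift and 360 degrees for a turn. A row lasts 1/10 s, in which the tool goes at most 50 mm and 8.59 degrees, less where a joint would pass 70% of its speed; a pose out of reach is approached as far as the arm can. A call with a number of a shift or a turn outside -1 to 1 is refused whole. A call with a gripper value outside its range is refused whole. The fingers move at their own pace and stop on an object; "grip_force" is the grip in N (left out, the last holds). Time passes only in rows, so rows that do not move let the fingers close. It gives the time, the measured TCP pose, the force, the opening and the grip force at its end, in the units of the state.
- manip.read_state(): the state, without advancing time (a new reading comes with each control period).
- manip.get_image(name): name is "scene" or "top"; returns a dict with "frame" (480x640x3 uint8, red, green, blue), "vertical_fov" (degrees; the focal length in pixels is half the picture's height over the tangent of half this angle, whatever the lens; pixels are square), "cx", "cy" (the principal point, pixels), "k1" (the pictures are not rectified: a ray, as slopes to the right and down, at radius r is drawn at 1 + k1 r^2 times it, then the intrinsics apply), "R" (3x3) and "t" (3): a world point X has camera coordinates R X + t. Camera axes: x right, y down, z forward; pixel columns grow to the right and rows downward; lengths in m; the calibration is good to about 2 mm. A picture is of the moment at which its call begins. There is no depth.
- manip.hand_in(): hands the job in; it is judged then, once.
The state is a dict: "time_s": time; "qpos": joint angles; "joint_vel": joint speeds; "tau": joint torques, N m; "tcp_pos": TCP position; "eef_rot": TCP orientation; "wrist_force": force on the tool from outside, world axes, zero at the start; "moment": the same for the moment, N m; "grip_width": finger opening in m; "gripper_force": force on a finger pad.
Only numpy, scipy, OpenCV 4.12 (cv2) and the standard library are available. Lean on these libraries where they do the work, as an engineer would, in place of code of your own. Each camera call takes 0.05 s, during which the arm holds its last target. There are 200 camera calls.

## Working session

There is one attempt and no reset: what is moved stays moved. The work goes in short steps, Python scripts to look and compute and a tool call to move; the robot and the scene stay as the last step left them, time stands still between calls to the robot, and variables do not carry over. Pictures are saved under pics/ and viewed, at most 12 in all, crops included, and the job is handed in when it is done.

Besides the shell and the picture viewer there is one more tool, called as name(argument=value, ...) on one line, values as JSON. play_rows: Moves the arm, as the interface text tells. Its arguments: {"type":"object","properties":{"series":{"type":"array"},"grip_force":{"type":"number"}},"required":["series"]}

```bash
ls; mkdir -p pics
python3 - <<'E'
from rig import manip
import cv2
s=manip.read_state(); print(s, manip.grip_depth)
for n in("scene","top"):
    d=manip.get_image(n); cv2.imwrite(f"pics/{n}0.png",d["frame"][:,:,::-1]); print(n,d["vertical_fov"],d["cx"],d["cy"],d["k1"],d["R"],d["t"])
E
```

```text
pics
{'time_s': 0.0, 'qpos': array([ 1.12239998,  0.33288861, -0.06472927,  1.46094744,  0.02161289,
        1.34987052, -0.08849963]), 'joint_vel': array([ 0.00162153, -0.00123941, -0.00097557, -0.00117671, -0.00058114,
       -0.00017418, -0.00103571]), 'tau': array([ 3.56742803e-04, -6.23254180e+01,  2.49537081e-02, -3.89900243e+01,
       -6.12495071e-02,  3.96339130e-02,  1.90269106e-04]), 'tcp_pos': array([ 0.25800332, -0.56884289,  0.22174063]), 'eef_rot': array([-3.14017660e+00,  6.75278818e-05,  4.25848384e-01]), 'wrist_force': array([ 0.7519078 , -1.00883815,  0.42812429]), 'moment': array([-0.02958612,  0.02298644, -0.0239215 ]), 'gripper_force': 0.0, 'grip_width': 0.08680137820141128} 0.0187
scene 51.76814984153781 322.1731140525218 231.89867550134247 0.024418687338407765 [[ 0.55771226 -0.82971614 -0.02298197]
 [-0.46455152 -0.28907399 -0.83703531]
 [ 0.68785821  0.47750116 -0.546666  ]] [-0.2466378   0.27638739  0.83681245]
top 47.31783223858661 315.11587521529833 234.4158266743085 -0.047293026523081205 [[-0.05877712 -0.99826495  0.00351338]
 [-0.97764142  0.05685031 -0.20244827]
 [ 0.20189727 -0.01533415 -0.97928666]] [0.02635061 0.44885281 1.01576105]
```

View pics/scene0.png

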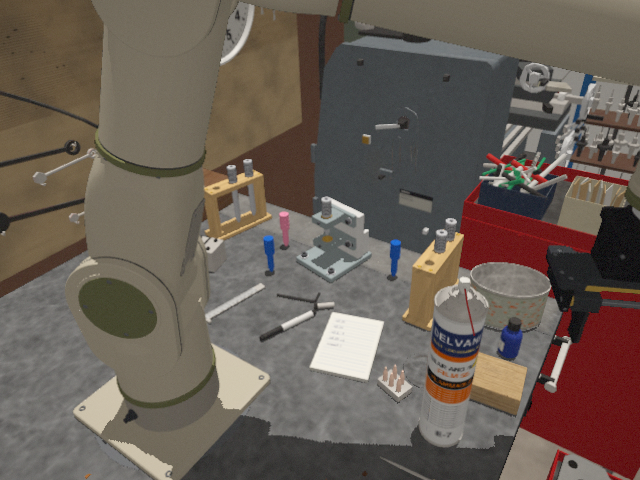

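View pics/top0.png

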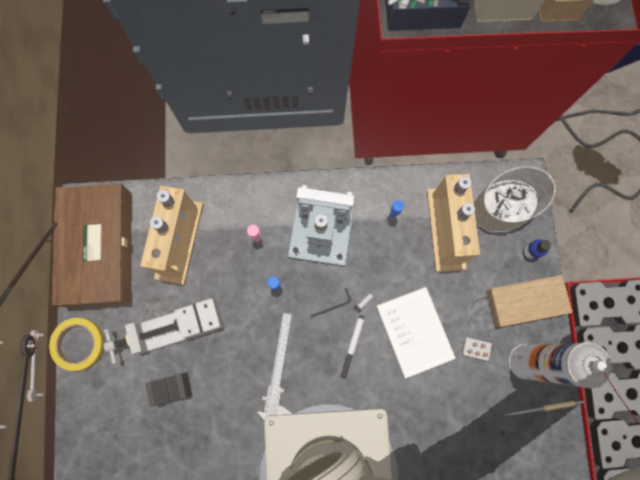

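The scene view shows the left rack (y+, about 235,200) with long-looking shanks. The stand is at about (333,240) and the right rack at about (437,280). The top view has the racks at (170,230) and (455,220), the stand bar at (320,222), and blue and pink decoys to leave alone. I'll zoom in on these.

```bash
cat > h.py <<'E'
import cv2,numpy as np
from rig import manip
def cam(n):
    d=manip.get_image(n);f=240/np.tan(np.radians(d["vertical_fov"])/2)
    d["K"]=np.array([[f,0,d["cx"]],[0,f,d["cy"]],[0,0,1.]]);d["D"]=np.array([d["k1"],0,0,0]);d["R"]=np.array(d["R"]);d["t"]=np.array(d["t"]);return d
def ray(d,uv):
    p=cv2.undistortPoints(np.array([[uv]],float),d["K"],d["D"],criteria=(3,50,1e-9) if 0 else None).ravel() if 0 else cv2.undistortPoints(np.array([[uv]],float),d["K"],d["D"]).ravel()
    return -d["R"].T@d["t"], d["R"].T@np.array([p[0],p[1],1])
def plane(d,uv,z):
    c,v=ray(d,uv);return (c+v*(z-c[2])/v[2])[:2]
def tri(d1,u1,d2,u2):
    A=[];b=[]
    for d,u in((d1,u1),(d2,u2)):
        c,v=ray(d,u);v=v/np.linalg.norm(v);P=np.eye(3)-np.outer(v,v);A.append(P);b.append(P@c)
    r=np.linalg.lstsq(np.vstack(A),np.hstack(b),rcond=None);return r[0],r[1]
def proj(d,X):
    return cv2.projectPoints(np.array(X,float).reshape(-1,3),cv2.Rodrigues(d["R"])[0],d["t"],d["K"],d["D"])[0].reshape(-1,2)
E
sed -i 's/    p=.*/    p=cv2.undistortPoints(np.array([[uv]],float),d["K"],d["D"]).ravel()/' h.py
python3 - <<'E'
import cv2,numpy as np
t=cv2.imread("pics/top0.png");s=cv2.imread("pics/scene0.png")
c=lambda i,x,y,w,h,k:cv2.resize(i[y:y+h,x:x+w],None,fx=k,fy=k,interpolation=cv2.INTER_CUBIC)
a=np.hstack([c(t,138,180,66,66*3//2,4)[:300],c(t,288,180,66,99,4)[:300],c(t,426,170,66,99,4)[:300]])
a=np.hstack([c(t,138,180,66,108,4)[:,:264],c(t,288,170,66,108,4),c(t,426,168,66,108,4)])
cv2.imwrite("pics/c1.png",a)
b=np.hstack([c(s,200,155,66,90,4),c(s,295,190,66,90,4),c(s,405,215,66,90,4)]);cv2.imwrite("pics/c2.png",b)
E
```

```text
(no output)
```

View pics/c1.png

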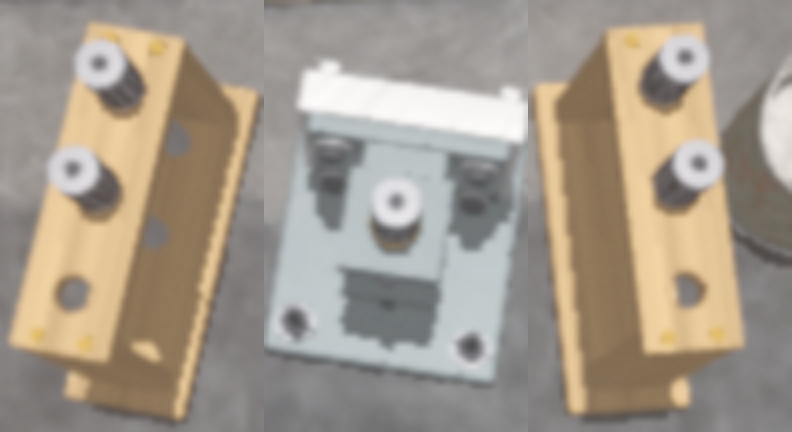

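View pics/c2.png

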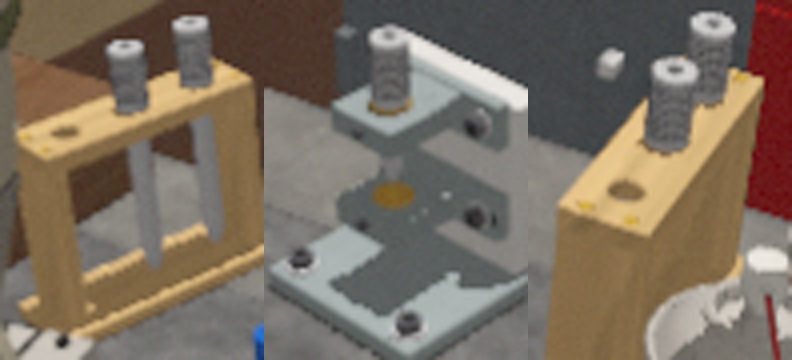

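The left rack (y+) holds the long bars, since their shanks reach almost to the foot. The right rack holds the short ones, with its free hole at about top (466,240) and scene (430,262). Next I'll measure sub-pixel centres in both views.

```bash
cat > m.py <<'E'
from h import *
def blob(im,uv,mask,r=9):
    u,v=map(int,np.round(uv));m=np.zeros(mask.shape,np.uint8);m[v-r:v+r+1,u-r:u+r+1]=mask[v-r:v+r+1,u-r:u+r+1]
    cs=[c for c in cv2.findContours(m,cv2.RETR_EXTERNAL,cv2.CHAIN_APPROX_NONE)[0] if len(c)>5]
    c=min(cs,key=lambda c:-cv2.pointPolygonTest(c,tuple(map(float,uv)),True))
    h=cv2.convexHull(c);M=cv2.moments(h);return np.array([M["m10"]/M["m00"],M["m01"]/M["m00"]]),cv2.boundingRect(h)[2:]
E
python3 - <<'E'
from m import *
T=cam("top");S=cam("scene")
def mk(d,lo):
    g=d["frame"].astype(int);return ((g.min(2)>lo)).astype(np.uint8)
pt=dict(Lf=(163,195.5),Lm=(156.7,222.5),B=(321,220),Rf=(465,182.3),Rm=(468.5,208.8))
ps=dict(Lf=(247.5,160.5),Lm=(231.5,167),B=(326,199.5),Rf=(451.3,221),Rm=(440.5,232.5))
for k in pt:
    for lo in(160,):
        a,sa=blob(0,pt[k],mk(T,lo));b,sb=blob(0,ps[k],mk(S,lo-10))
        X,r=tri(T,a,S,b);print(k,a.round(1),sa,b.round(1),sb,"plane",plane(T,a,.17).round(4),plane(S,b,.17).round(4),"tri",X.round(4),r)
def hole(d,uv):
    g=d["frame"].astype(int);m=(g[:,:,0]<140).astype(np.uint8);return blob(0,uv,m)
for k,u,v in(("L0",(156,253),(216.5,188)),("R0",(466,240.5),(429.8,262.5))):
    for d,w in((T,u),(S,v)):
        c,s=hole(d,w);print(k,c.round(1),s,plane(d,c,.13).round(4))
E
```

```text
Lf [162.  195.3] (13, 13) [247.4 160.5] (8, 4) plane [0.5088 0.2635] [0.5047 0.2583] tri [0.5102 0.2641 0.1664] [3.86029884e-07]
Lm [155.6 221.6] (14, 14) [230.8 166.5] (9, 4) plane [0.4624 0.2746] [0.4584 0.2703] tri [0.4633 0.2755 0.1667] [2.15358351e-08]
B [321. 220.] (19, 19) [329.2 201. ] (14, 11) plane [ 0.4487 -0.0095] [ 0.4423 -0.0225] tri [ 0.4527 -0.0121  0.1612] [1.73904354e-05]
Rf [464.6 181.3] (14, 12) [450.8 220.7] (11, 6) plane [ 0.5036 -0.2647] [ 0.5011 -0.266 ] tri [ 0.504  -0.2652  0.1683] [3.0505801e-08]
Rm [468.1 208. ] (13, 13) [441.4 232.4] (12, 6) plane [ 0.4553 -0.2653] [ 0.4526 -0.2669] tri [ 0.4558 -0.2659  0.1679] [1.00481352e-08]
L0 [155.4 252.9] (6, 7) [0.4153 0.2863]
L0 [216.2 187.5] (5, 2) [0.4135 0.2826]
R0 [466.  240.1] (6, 7) [ 0.4063 -0.267 ]
R0 [429.  262.5] (9, 4) [ 0.4049 -0.267 ]
```

Run:
```python
from m import *
T=cam("top");S=cam("scene")
for lo in(185,195,205):
    for d,w in((T,(321,220)),(S,(326.3,201))):
        g=d["frame"].astype(int).min(2)
        try: c,s=blob(0,w,(g>lo-(15 if d is S else 0)).astype(np.uint8),8);print(lo,c.round(1),s,plane(d,c,.17).round(4))
        except Exception as e: print(lo,e)
print(T["frame"][213:229,311:332].min(2));print(S["frame"][194:206,316:337].min(2))
```

```text
185 [321.7 218.9] (17, 17) [ 0.4506 -0.0108]
185 [328.5 200.2] (13, 9) [ 0.4441 -0.0196]
195 [320.9 219.4] (13, 12) [ 0.4497 -0.0093]
195 [328.7 200.1] (13, 8) [ 0.4447 -0.0195]
205 [320.7 219.8] (12, 11) [ 0.4491 -0.009 ]
205 [328.9 200.4] (13, 7) [ 0.444  -0.0205]
[[185 188 187 187 188 188 189 190 191 192 192 190 184 182 187 189 187 186
  187 189 188]
 [187 188 188 188 188 189 192 198 202 204 203 201 197 191 189 185 181 179
  182 188 187]
 [186 187 188 188 190 195 204 213 219 220 219 218 216 207 197 189 186 184
  186 188 187]
 [186 187 187 189 195 208 219 223 223 222 223 223 223 219 210 197 189 187
  187 188 188]
 [186 186 186 190 203 217 223 223 219 215 214 218 223 223 219 208 193 187
  187 187 188]
 [186 186 187 193 208 222 223 218 205 185 180 197 215 223 223 214 197 188
  187 187 188]
 [186 186 187 195 210 222 222 210 181 148 143 170 204 221 223 215 199 189
  187 187 187]
 [187 187 188 192 208 221 223 207 171 137 134 161 198 220 224 215 199 189
  188 188 187]
 [187 187 187 187 204 222 225 214 186 154 152 178 208 223 225 215 197 189
  188 188 187]
 [187 187 185 180 195 219 227 22
[... 960 characters left out ...]
4  66  71 134 191 201 181 143 136 168 197 201 194 187 143  64
   70  63  69]
 [ 86  67  62  70  67 149 205 203 188 157 143 170 200 205 206 210 206 189
  146  63  67]
 [ 65  66  66  69  68 124 181 199 202 193 192 197 202 188 177 200 225 223
  208 192 148]
 [ 69  69  66  66  62  90 135 159 171 176 176 174 163 144 138 188 224 225
  224 221 206]
 [ 65  68  65  70  65  68 102 116 124 130 130 126 118 111 109 180 224 225
  224 224 223]
 [ 69  63  64  64  64  72  87  98 103 101 100 102 106 101 103 156 206 215
  223 224 224]
 [ 68  65  67  67  67  72  86  91  99  96  96  97  90  90  99 136 180 192
  206 214 221]
 [ 66  65  69  67  71  67  90  99 103 104 100 100  95  93  91 133 166 169
  178 192 206]]
```

play_rows(series=[{"travel": [0, 0, -0.08], "twist": [0, 0, 0.02], "hand": 1}, {"travel": [0, 0, -0.08], "twist": [0, 0, 0.02], "hand": 1}, {"travel": [0, 0, 0], "twist": [0, 0, 0.013], "hand": 1}])

```text
time_s: 0.6
tcp_pos: [0.2587, -0.5703, 0.2742]
eef_rot: [3.137, -0.002, 0.088]
wrist_force: [0.2, -0.0, 0.1]
grip_width: 0.0872
gripper_force: 0.0
```

Run:
```python
from m import *
T=cam("top");S=cam("scene")
print(tri(T,(320.5,220),S,(325.9,198.8)),plane(T,(320.5,220),.17),plane(S,(325.9,198.8),.17))
print("bottle",tri(T,(601,365),S,(463,290)),plane(T,(530,365),0),plane(S,(443,438),0))
print("stand yaw: plate ends",plane(T,(288+40/4,170+70/4),.126),plane(T,(288+262/4,170+110/4),.126))
```

```text
(array([ 0.44944824, -0.00897359,  0.16771323]), array([1.81983504e-07])) [ 0.4487137  -0.00868059] [ 0.44634317 -0.01143786]
bottle (array([ 0.1821766 , -0.39752836,  0.28063334]), array([1.33636285e-05])) [ 0.1751895  -0.40365942] [ 0.16966518 -0.40566417]
stand yaw: plate ends [0.52201985 0.02733187] [ 0.49736551 -0.0722385 ]
```

play_rows(series=[{"travel": [0.1, 0, -0.06], "twist": [0, 0, 0.0145], "hand": 1}, {"travel": [0.11, 0, -0.06], "twist": [0, 0, 0], "hand": 1}, {"travel": [0.11, -0.05, 0], "twist": [0, 0, 0], "hand": 1}, {"travel": [0.1, -0.1, 0], "twist": [0, 0, 0], "hand": 1}, {"travel": [0.1, -0.1, 0], "twist": [0, 0, 0], "hand": 1}, {"travel": [0.1, -0.1, 0], "twist": [0, 0, 0], "hand": 1}, {"travel": [0, -0.12, 0], "twist": [0, 0, 0], "hand": 1}, {"travel": [0, -0.12, 0], "twist": [0, 0, 0], "hand": 1}, {"travel": [0, -0.12, 0], "twist": [0, 0, 0], "hand": 1}, {"travel": [0, -0.12, 0], "twist": [0, 0, 0], "hand": 1}, {"travel": [0, -0.12, 0], "twist": [0, 0, 0], "hand": 1}, {"travel": [0, -0.12, 0], "twist": [0, 0, 0], "hand": 1}])

```text
time_s: 1.9
tcp_pos: [0.443, -0.2436, 0.3058]
eef_rot: [-3.141, 0.001, 0.005]
wrist_force: [0.7, 0.2, 0.5]
grip_width: 0.0868
gripper_force: 0.0
```

play_rows(series=[{"travel": [0.02, -0.12, 0], "twist": [0, 0, 0], "hand": 1}, {"travel": [0, -0.12, 0], "twist": [0, 0, 0], "hand": 1}, {"travel": [0, -0.12, 0], "twist": [0, 0, 0], "hand": 1}, {"travel": [0, -0.12, 0], "twist": [0, 0, 0], "hand": 1}, {"travel": [0, -0.12, 0.06], "twist": [0, 0, 0], "hand": 1}, {"travel": [0, -0.12, 0.06], "twist": [0, 0, 0], "hand": 1}, {"travel": [0, -0.06, 0.06], "twist": [0, 0, 0], "hand": 1}, {"travel": [0, 0, 0.05], "twist": [0, 0, 0], "hand": 1}, {"travel": [0, 0, 0], "twist": [0, 0, 0], "hand": 1}])

```text
time_s: 2.8
tcp_pos: [0.4477, -0.0108, 0.2353]
eef_rot: [-3.142, 0.004, 0.005]
wrist_force: [-1.1, -0.7, 1.2]
grip_width: 0.0869
gripper_force: 0.0
```

```bash
cat > st.py <<'E'
from h import *
a=[]
for i in range(4):
    manip.get_image("top"); s=manip.read_state(); a.append(np.r_[s["tcp_pos"],s["eef_rot"],s["wrist_force"],s["grip_width"],s["gripper_force"]])
a=np.array(a);print(s["time_s"],a.mean(0).round(4),a.std(0)[:3].round(4),s["qpos"].round(2))
E
python3 st.py
```

```text
3.0 [ 4.4900e-01 -1.1600e-02  2.3760e-01  3.1415e+00  4.0000e-04  2.4000e-03
 -3.5720e-01  9.8000e-02  3.5380e-01  8.7100e-02  0.0000e+00] [0.0004 0.0001 0.0006] [ 0.42 -0.05 -0.48  1.85 -0.02  1.33 -1.62]
```

play_rows(series=[{"travel": [0.002, -0.008, 0.08], "twist": [0, 0, 0], "hand": 1}, {"travel": [0, 0, 0.08], "twist": [0, 0, 0], "hand": 1}, {"travel": [0, 0, 0.08], "twist": [0, 0, 0], "hand": 1}, {"travel": [0, 0, 0.06], "twist": [0, 0, 0], "hand": 1}, {"travel": [0, 0, 0.033], "twist": [0, 0, 0], "hand": 1}, {"travel": [0, 0, 0], "twist": [0, 0, 0], "hand": 1}])

```text
time_s: 3.6
tcp_pos: [0.4494, -0.009, 0.1372]
eef_rot: [-3.141, 0.001, 0.001]
wrist_force: [-0.1, -0.7, 0.1]
grip_width: 0.0871
gripper_force: 0.0
```

```bash
python3 st.py
python3 - <<'E'
from h import *
t=cam("top")["frame"][:,:,::-1];s=cam("scene")["frame"][:,:,::-1]
c=lambda i,x,y,w,h,k:cv2.resize(i[y:y+h,x:x+w],None,fx=k,fy=k,interpolation=cv2.INTER_CUBIC)
cv2.imwrite("pics/g1.png",np.hstack([c(t,270,160,100,120,4),c(s,280,150,100,120,4)]))
E
```

```text
3.8 [ 4.5030e-01 -8.9000e-03  1.3860e-01  1.5707e+00 -1.2000e-03  1.6000e-03
 -9.5100e-02 -2.5000e-02 -4.3520e-01  8.7100e-02  0.0000e+00] [0.0002 0.     0.0003] [ 0.41  0.04 -0.5   1.99  0.02  1.11 -1.67]
```

View pics/g1.png

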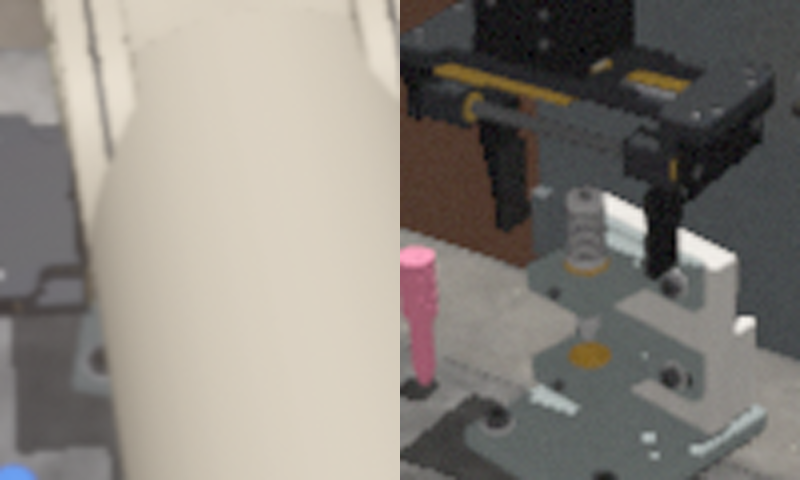

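The scene crop shows the open fingers straddling the bar head in the upper bush, tips just above the bush. The arm hides the stand in the top view. I'll close the grip.

play_rows(series=[{"travel": [0, 0, 0], "twist": [0, 0, 0], "hand": 0.5}, {"travel": [0, 0, 0], "twist": [0, 0, 0], "hand": 0}, {"travel": [0, 0, 0], "twist": [0, 0, 0], "hand": 0}, {"travel": [0, 0, 0], "twist": [0, 0, 0], "hand": 0}, {"travel": [0, 0, 0], "twist": [0, 0, 0], "hand": 0}, {"travel": [0, 0, 0], "twist": [0, 0, 0], "hand": 0}, {"travel": [0, 0, 0], "twist": [0, 0, 0], "hand": 0}], grip_force=25)

```text
time_s: 4.6
tcp_pos: [0.4497, -0.0087, 0.1376]
eef_rot: [3.142, -0.0, 0.002]
wrist_force: [-0.1, 0.1, 0.1]
grip_width: 0.0389
gripper_force: 0.0
```

```bash
python3 st.py
```

```text
4.8 [ 4.4970e-01 -8.8000e-03  1.3760e-01  3.1415e+00 -0.0000e+00  1.7000e-03
  8.2500e-02 -8.2390e-01 -2.0910e-01  2.8900e-02  1.6390e-01] [0. 0. 0.] [ 0.41  0.05 -0.5   1.99  0.02  1.11 -1.67]
```

play_rows(series=[{"travel": [0, 0, 0], "twist": [0, 0, 0], "hand": 0}, {"travel": [0, 0, 0], "twist": [0, 0, 0], "hand": 0}, {"travel": [0, 0, 0], "twist": [0, 0, 0], "hand": 0}, {"travel": [0, 0, 0], "twist": [0, 0, 0], "hand": 0}])

```text
time_s: 5.2
tcp_pos: [0.4497, -0.0088, 0.1376]
eef_rot: [3.141, -0.0, 0.002]
wrist_force: [0.8, -0.1, 1.0]
grip_width: 0.0211
gripper_force: 25.0
```

play_rows(series=[{"travel": [0, 0, -0.03], "twist": [0, 0, 0], "hand": 0}, {"travel": [0, 0, -0.06], "twist": [0, 0, 0], "hand": 0}, {"travel": [0, 0, -0.08], "twist": [0, 0, 0], "hand": 0}, {"travel": [0, 0, -0.08], "twist": [0, 0, 0], "hand": 0}, {"travel": [0, 0, -0.08], "twist": [0, 0, 0], "hand": 0}, {"travel": [0, 0, -0.07], "twist": [0, 0, 0], "hand": 0}, {"travel": [0, 0, 0], "twist": [0, 0, 0], "hand": 0}])

```text
time_s: 5.9
tcp_pos: [0.451, -0.0085, 0.2608]
eef_rot: [3.141, -0.005, 0.002]
wrist_force: [-0.1, -0.5, -1.6]
grip_width: 0.0211
gripper_force: 25.0
```

```bash
python3 st.py
python3 - <<'E'
from h import *
t=cam("top")["frame"][:,:,::-1];s=cam("scene")["frame"][:,:,::-1]
c=lambda i,x,y,w,h,k:cv2.resize(i[y:y+h,x:x+w],None,fx=k,fy=k,interpolation=cv2.INTER_CUBIC)
cv2.imwrite("pics/g2.png",np.hstack([c(s,280,130,100,120,5)]))
E
```

```text
6.1 [ 4.4960e-01 -8.7000e-03  2.5750e-01  1.5707e+00 -1.0000e-04  1.7000e-03
 -2.6130e-01 -2.4380e-01 -1.5547e+00  2.1200e-02  2.5000e+01] [0.0004 0.     0.0009] [ 0.42 -0.05 -0.48  1.82 -0.03  1.37 -1.62]
```

View pics/g2.png

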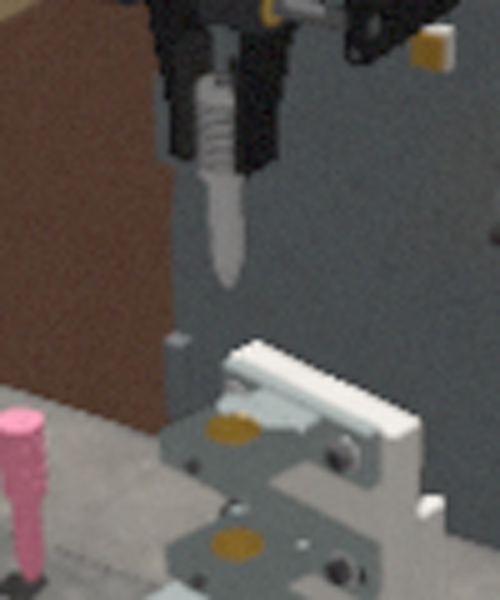

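The bar is out and held between the fingers, nose at scene ≈ (325.8,187). The empty upper bush is at ≈ (326.6,215.8), and the lower bush at ≈ (327.4,239). I'll check for tilt and camera bias.

Run:
```python
from h import *
S=cam("scene")
z=.2575
sh=z-.1376+.13 # shoulder height
for x in(.4475,.4497,.452):
    print(x,"nose",proj(S,[x,-.0087,sh-.05]).round(1),"shoulder",proj(S,[x,-.0087,sh]).round(1),"top",proj(S,[x,-.0087,sh+.04]).round(1))
print("bush top",plane(S,(326.6,215.8),.13), proj(S,[.4497,-.0088,.13]))
print("lower",plane(S,(327.4,239),.07),proj(S,[.4497,-.0088,.07]))
g=S["frame"][145:190,310:340].astype(int);m=(g.min(2)>115);
for r in range(0,45,2):
    c=np.where(m[r])[0]
    if len(c):print(r+145,c[0]+310,c[-1]+310)
```

```text
0.4475 nose [[324.8 185.7]] shoulder [[324.3 163.8]] top [[323.9 145.4]]
0.4497 nose [[325.4 185.3]] shoulder [[324.9 163.4]] top [[324.5 145. ]]
0.452 nose [[326.  184.8]] shoulder [[325.6 163. ]] top [[325.2 144.6]]
bush top [ 0.44396112 -0.01392043] [[326.0896038  213.98092046]]
lower [ 0.4440606  -0.01468094] [[326.59106365 237.02101875]]
147 320 321
149 320 325
165 321 326
167 322 326
169 322 326
171 322 326
173 322 327
175 323 327
177 323 327
179 323 327
181 323 327
183 323 326
185 324 325
```

```bash
cat > tilt.py <<'E'
from h import *
def axis(d,rows,c0,c1,ch=None,sign=1):
    g=d["frame"].astype(float).mean(2);out=[]
    for r in rows:
        p=sign*g[r,c0:c1];k=np.diff(p);xs=np.arange(len(k))+.5
        i=np.argmax(k);j=np.argmin(k)
        def sub(k,i):
            w=np.abs(k[max(i-1,0):i+2]);return (w*xs[max(i-1,0):i+2]).sum()/w.sum()
        out.append((r,c0+sub(k,i),c0+sub(k,j)))
    o=np.array(out);m=(o[:,1]+o[:,2])/2;f=np.polyfit(o[:,0],m,1);return f,np.std(m-np.polyval(f,o[:,0])),m
E
python3 - <<'E'
from tilt import *
S=cam("scene")
print("held",axis(S,range(166,182),315,334))
a,b=proj(S,[[.4497,-.0087,.25],[.4497,-.0087,.21]]);print("pred",(b-a)[0]/(b-a)[1],a,b)
print("Lm shank",axis(S,range(192,216),229,245)); a,b=proj(S,[[.4633,.2755,.118],[.4633,.2755,.03]]);print("pred",(b-a)[0]/(b-a)[1],a,b)
print("Lf shank",axis(S,range(186,210),245,260)); a,b=proj(S,[[.5102,.2641,.118],[.5102,.2641,.03]]);print("pred",(b-a)[0]/(b-a)[1],a,b)
E
```

```text
held (array([5.61348760e-02, 3.15025665e+02]), np.float64(0.10895124096026736), array([324.42153222, 324.42401031, 324.37768212, 324.44053219,
       324.29734326, 324.74072996, 324.7339118 , 324.7020985 ,
       324.90678362, 325.04552761, 324.96855742, 325.00425495,
       324.96814167, 324.98078471, 325.02015806, 325.20900752]))
pred 0.02176858985018384 [324.9484857  163.34907128] [325.33160055 180.94850489]
Lm shank (array([  0.20924829, 193.23828195]), np.float64(1.752807913312472), array([234.54206784, 235.64071304, 237.24971631, 234.06031088,
       234.29346764, 234.30845392, 234.49597156, 234.70547861,
       234.24110535, 234.70710198, 234.04495991, 232.11807266,
       231.86263955, 236.25396825, 236.21666667, 236.43994709,
       236.42158809, 236.53549572, 237.05439642, 237.06485849,
       237.05757576, 237.3470483 , 241.33126171, 241.69457091]))
pred 0.13693321108404305 [233.25937146 184.41446369] [237.43634284 214.91817674]
Lf shank (array([1.56525658e-01, 2.20172897e+02]), np.float64(2.4197067511896098), array([246.73392157, 250.47586617, 250.4470475 , 250.39001655,
       250.71631511, 250.57180851, 250.17663043, 250.34090909,
       250.8914781 , 247.50360905, 247.6980042 , 256.23268398,
       253.23253968, 253.06674338, 253.65086207, 253.66533467,
       247.41183036, 248.53583535, 249.69216255, 248.43237454,
       252.565625  , 253.4       , 253.55141011, 256.69812925]))
pred 0.11603999364674025 [249.29616439 178.11591384] [252.78937702 208.21943695]
```

play_rows(series=[{"travel": [-0.014, 0.06, 0], "twist": [0, 0, 0], "hand": 0}, {"travel": [-0.014, 0.1, 0], "twist": [0, 0, 0], "hand": 0}, {"travel": [-0.014, 0.1, 0], "twist": [0, 0, 0], "hand": 0}, {"travel": [-0.014, 0.1, 0], "twist": [0, 0, 0], "hand": 0}, {"travel": [-0.014, 0.1, 0], "twist": [0, 0, 0], "hand": 0}, {"travel": [-0.014, 0.1, 0], "twist": [0, 0, 0], "hand": 0}, {"travel": [-0.014, 0.1, 0], "twist": [0, 0, 0], "hand": 0}, {"travel": [-0.014, 0.1, 0], "twist": [0, 0, 0], "hand": 0}, {"travel": [-0.014, 0.06, 0], "twist": [0, 0, 0], "hand": 0}, {"travel": [-0.014, 0.04, 0], "twist": [0, 0, 0], "hand": 0}, {"travel": [0, 0, 0], "twist": [0, 0, 0], "hand": 0}])

```text
time_s: 7.4
tcp_pos: [0.4074, -0.268, 0.2572]
eef_rot: [-3.141, 0.001, -0.001]
wrist_force: [0.2, 0.3, -2.4]
grip_width: 0.0214
gripper_force: 25.0
```

```bash
python3 st.py
python3 - <<'E'
from h import *
t=cam("top");S=cam("scene");s=S["frame"][:,:,::-1]
c=lambda i,x,y,w,h,k:cv2.resize(i[y:y+h,x:x+w],None,fx=k,fy=k,interpolation=cv2.INTER_CUBIC)
cv2.imwrite("pics/g3.png",np.hstack([c(s,385,180,90,120,5)]))
print(proj(S,[[.4077,-.2664,.20],[.4077,-.2664,.13]]))
E
```

```text
7.6 [ 4.08400e-01 -2.65900e-01  2.57600e-01 -3.14120e+00 -0.00000e+00
  2.60000e-03  4.01400e-01  8.01300e-01 -1.82070e+00  2.15000e-02
  2.49996e+01] [0.0003 0.0004 0.0001] [ 0.67  0.02 -0.19  1.75  0.    1.37 -1.09]
[[433.04627236 229.98238012]
 [429.29705903 261.63643816]]
```

View pics/g3.png

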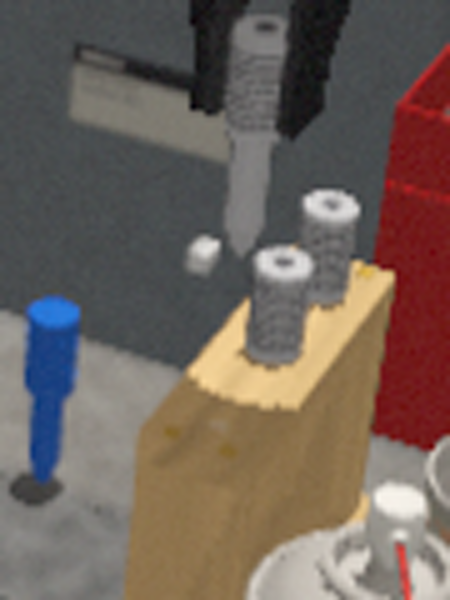

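The nose (433,230.4) and hole (429,262.5) both match their projections for the same x,y to within a pixel, so I'll lower it.

play_rows(series=[{"travel": [-0.001, 0.001, 0.07], "twist": [0, 0, 0], "hand": 0}, {"travel": [0, 0, 0.07], "twist": [0, 0, 0], "hand": 0}, {"travel": [0, 0, 0.06], "twist": [0, 0, 0], "hand": 0}, {"travel": [0, 0, 0.04], "twist": [0, 0, 0], "hand": 0}, {"travel": [0, 0, 0.04], "twist": [0, 0, 0], "hand": 0}, {"travel": [0, 0, 0.02], "twist": [0, 0, 0], "hand": 0}, {"travel": [0, 0, 0.02], "twist": [0, 0, 0], "hand": 0}])

```text
time_s: 8.4
tcp_pos: [0.4081, -0.2671, 0.1616]
eef_rot: [3.141, -0.001, 0.002]
wrist_force: [-0.1, -0.2, -2.0]
grip_width: 0.0209
gripper_force: 25.0
```

```bash
python3 st.py
```

```text
8.6 [ 4.07900e-01 -2.67100e-01  1.61500e-01  0.00000e+00  1.00000e-04
  1.70000e-03 -3.50400e-01 -1.56000e-02 -1.42070e+00  2.13000e-02
  2.49995e+01] [0.0001 0.0001 0.0005] [ 0.67  0.09 -0.19  1.89  0.02  1.17 -1.1 ]
```

play_rows(series=[{"travel": [0, 0, 0.03], "twist": [0, 0, 0], "hand": 0}, {"travel": [0, 0, 0.025], "twist": [0, 0, 0], "hand": 0}, {"travel": [0, 0, 0.015], "twist": [0, 0, 0], "hand": 0}, {"travel": [0, 0, 0.006], "twist": [0, 0, 0], "hand": 0}, {"travel": [0, 0, 0.003], "twist": [0, 0, 0], "hand": 0}, {"travel": [0, 0, 0], "twist": [0, 0, 0], "hand": 0}])

```text
time_s: 9.2
tcp_pos: [0.4079, -0.2672, 0.138]
eef_rot: [3.141, -0.0, 0.002]
wrist_force: [0.5, 0.2, -0.9]
grip_width: 0.0215
gripper_force: 25.0
```

```bash
python3 st.py
```

```text
9.4 [ 4.08000e-01 -2.67200e-01  1.38200e-01  3.14130e+00 -3.00000e-04
  1.70000e-03  7.66000e-02  4.72000e-01 -1.12370e+00  2.12000e-02
  2.49994e+01] [0. 0. 0.] [ 0.67  0.11 -0.2   1.91  0.02  1.12 -1.1 ]
```

play_rows(series=[{"travel": [0, 0, 0.003], "twist": [0, 0, 0], "hand": 0}, {"travel": [0, 0, 0], "twist": [0, 0, 0], "hand": 0}, {"travel": [0, 0, 0], "twist": [0, 0, 0], "hand": 0.7}, {"travel": [0, 0, 0], "twist": [0, 0, 0], "hand": 0.7}, {"travel": [0, 0, 0], "twist": [0, 0, 0], "hand": 0.7}, {"travel": [0, 0, 0], "twist": [0, 0, 0], "hand": 0.7}, {"travel": [0, 0, 0], "twist": [0, 0, 0], "hand": 0.7}, {"travel": [0, 0, 0], "twist": [0, 0, 0], "hand": 0.7}])

```text
time_s: 10.2
tcp_pos: [0.4078, -0.2671, 0.137]
eef_rot: [3.142, -0.0, 0.002]
wrist_force: [0.1, -0.2, 0.5]
grip_width: 0.0582
gripper_force: 0.0
```

```bash
python3 st.py
python3 - <<'E'
from h import *
S=cam("scene");s=S["frame"][:,:,::-1]
c=lambda i,x,y,w,h,k:cv2.resize(i[y:y+h,x:x+w],None,fx=k,fy=k,interpolation=cv2.INTER_CUBIC)
cv2.imwrite("pics/g4.png",np.hstack([c(s,385,180,90,120,5)]))
E
```

```text
10.4 [ 4.0790e-01 -2.6710e-01  1.3710e-01  3.1415e+00 -1.0000e-04  1.7000e-03
 -3.0960e-01 -3.8780e-01  5.5290e-01  5.9900e-02  0.0000e+00] [0. 0. 0.] [ 0.67  0.11 -0.2   1.92  0.02  1.12 -1.1 ]
```

View pics/g4.png

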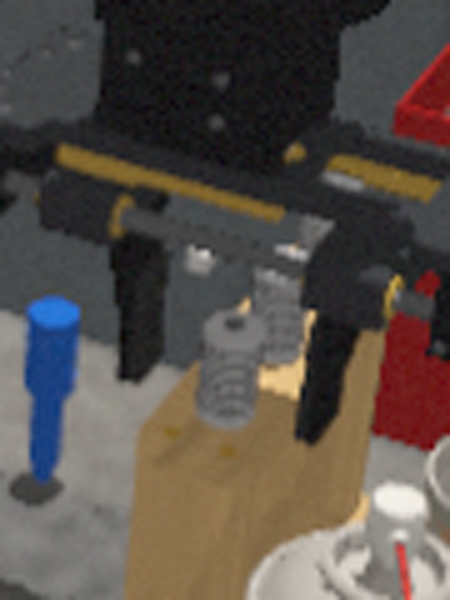

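The short bar sits home in the near hole, released, with its shoulder on the plate at about (226,420) in the crop. Next I'll go up and across to the long rack.

play_rows(series=[{"travel": [0, 0, -0.05], "twist": [0, 0, 0], "hand": 0.7}, {"travel": [0, 0, -0.1], "twist": [0, 0, 0], "hand": 1}, {"travel": [0, 0, -0.1], "twist": [0, 0, 0], "hand": 1}, {"travel": [0, 0, -0.1], "twist": [0, 0, 0], "hand": 1}, {"travel": [0, 0, -0.05], "twist": [0, 0, 0], "hand": 1}, {"travel": [0.01, -0.06, 0], "twist": [0, 0, 0], "hand": 1}, {"travel": [0.01, -0.12, 0], "twist": [0, 0, 0], "hand": 1}, {"travel": [0.02, -0.12, 0], "twist": [0, 0, 0], "hand": 1}, {"travel": [0.02, -0.12, 0], "twist": [0, 0, 0], "hand": 1}, {"travel": [0.02, -0.12, 0], "twist": [0, 0, 0], "hand": 1}, {"travel": [0.02, -0.12, 0], "twist": [0, 0, 0], "hand": 1}, {"travel": [0.02, -0.12, 0], "twist": [0, 0, 0], "hand": 1}])

```text
time_s: 11.65
tcp_pos: [0.4435, -0.0316, 0.2572]
eef_rot: [3.141, -0.0, 0.002]
wrist_force: [1.2, -0.7, -0.3]
grip_width: 0.0869
gripper_force: 0.0
```

play_rows(series=[{"travel": [0.01, -0.12, 0], "twist": [0, 0, 0], "hand": 1}, {"travel": [0.01, -0.12, 0], "twist": [0, 0, 0], "hand": 1}, {"travel": [0.01, -0.12, 0], "twist": [0, 0, 0], "hand": 1}, {"travel": [0.01, -0.12, 0], "twist": [0, 0, 0], "hand": 1}, {"travel": [0.01, -0.12, 0], "twist": [0, 0, 0], "hand": 1}, {"travel": [0.01, -0.12, 0], "twist": [0, 0, 0], "hand": 1}, {"travel": [0.005, -0.12, 0], "twist": [0, 0, 0], "hand": 1}, {"travel": [0, -0.12, 0], "twist": [0, 0, 0], "hand": 1}, {"travel": [0, -0.067, 0], "twist": [0, 0, 0], "hand": 1}, {"travel": [0, 0, 0], "twist": [0, 0, 0.02], "hand": 1}, {"travel": [0, 0, 0], "twist": [0, 0, 0.019], "hand": 1}, {"travel": [0, 0, 0], "twist": [0, 0, 0], "hand": 1}])

```text
time_s: 12.85
tcp_pos: [0.4624, 0.2752, 0.2569]
eef_rot: [3.141, 0.0, -0.245]
wrist_force: [0.2, 0.6, 0.6]
grip_width: 0.087
gripper_force: 0.0
```

```bash
python3 st.py
python3 - <<'E'
from m import *
# row yaw & Rm/R-home check
S=cam("scene")
T=cam("top");g=T["frame"].astype(int).min(2)
for w in((468.5,208.8),(465,182.3)): print(blob(0,w,(g>160).astype(np.uint8)))
E
```

```text
13.05 [ 4.6240e-01  2.7500e-01  2.5700e-01  3.1415e+00 -1.0000e-04 -2.4050e-01
  3.7150e-01 -2.9280e-01  6.5800e-02  8.7100e-02  0.0000e+00] [0.     0.0001 0.    ] [ 0.04  0.19 -0.75  1.61  0.13  1.39 -2.53]
(array([467.46573751, 207.1242741 ]), (14, 15))
(array([464.18896714, 181.05164319]), (16, 14))
```

play_rows(series=[{"travel": [0.002, 0, 0], "twist": [0, 0, -0.019], "hand": 1}, {"travel": [0, 0, 0], "twist": [0, 0, -0.019], "hand": 1}, {"travel": [0, 0, 0.08], "twist": [0, 0, 0], "hand": 1}, {"travel": [0, 0, 0.08], "twist": [0, 0, 0], "hand": 1}, {"travel": [0, 0, 0.08], "twist": [0, 0, 0], "hand": 1}, {"travel": [0, 0, 0.08], "twist": [0, 0, 0], "hand": 1}, {"travel": [0, 0, 0.05], "twist": [0, 0, 0], "hand": 0.6}, {"travel": [0, 0, 0.025], "twist": [0, 0, 0], "hand": 0.6}, {"travel": [0, 0, 0], "twist": [0, 0, 0], "hand": 0.6}])

```text
time_s: 14.05
tcp_pos: [0.4628, 0.2747, 0.1381]
eef_rot: [3.141, 0.001, -0.004]
wrist_force: [-0.5, -0.3, 0.6]
grip_width: 0.0703
gripper_force: 0.0
```

```bash
python3 st.py
python3 - <<'E'
from h import *
S=cam("scene");s=S["frame"][:,:,::-1]
c=lambda i,x,y,w,h,k:cv2.resize(i[y:y+h,x:x+w],None,fx=k,fy=k,interpolation=cv2.INTER_CUBIC)
cv2.imwrite("pics/g5.png",np.hstack([c(s,190,120,90,120,5)]))
E
```

```text
14.25 [ 4.6350e-01  2.7520e-01  1.3940e-01 -3.1411e+00 -1.1000e-03 -4.4000e-03
 -1.1060e-01 -1.1050e-01 -1.0540e-01  6.1200e-02  0.0000e+00] [0.0001 0.0001 0.0003] [ 0.03  0.29 -0.75  1.76  0.22  1.17 -2.36]
```

View pics/g5.png

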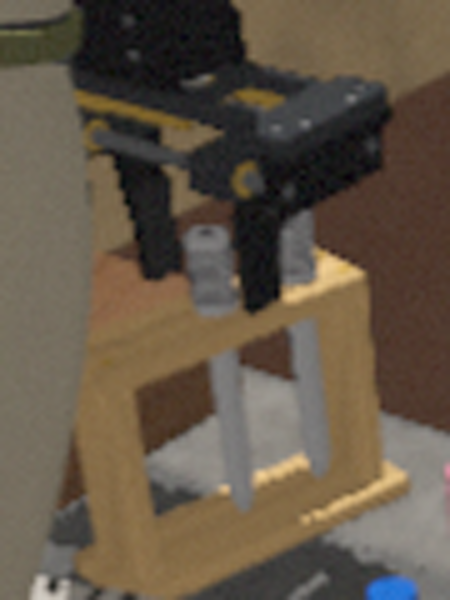

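The fingers straddle the middle long bar's head (crop 208,270), with the neighbour clear. Closing now.

play_rows(series=[{"travel": [0, 0, 0], "twist": [0, 0, 0], "hand": 0}, {"travel": [0, 0, 0], "twist": [0, 0, 0], "hand": 0}, {"travel": [0, 0, 0], "twist": [0, 0, 0], "hand": 0}, {"travel": [0, 0, 0], "twist": [0, 0, 0], "hand": 0}, {"travel": [0, 0, 0], "twist": [0, 0, 0], "hand": 0}, {"travel": [0, 0, 0], "twist": [0, 0, 0], "hand": 0}, {"travel": [0, 0, 0], "twist": [0, 0, 0], "hand": 0}, {"travel": [0, 0, 0], "twist": [0, 0, 0], "hand": 0}], grip_force=45)

```text
time_s: 15.1
tcp_pos: [0.4631, 0.2748, 0.1385]
eef_rot: [3.141, -0.0, -0.005]
wrist_force: [-0.1, -0.3, 1.1]
grip_width: 0.0209
gripper_force: 45.0
```

```bash
python3 st.py
```

```text
15.3 [ 4.63000e-01  2.74800e-01  1.38500e-01  3.14130e+00 -0.00000e+00
 -4.70000e-03  9.24000e-02 -1.32860e+00  1.16440e+00  2.10000e-02
  4.49956e+01] [0. 0. 0.] [ 0.03  0.29 -0.75  1.77  0.22  1.17 -2.36]
```

play_rows(series=[{"travel": [0, 0, -0.025], "twist": [0, 0, 0], "hand": 0}, {"travel": [0, 0, -0.05], "twist": [0, 0, 0], "hand": 0}, {"travel": [0, 0, -0.07], "twist": [0, 0, 0], "hand": 0}, {"travel": [0, 0, -0.07], "twist": [0, 0, 0], "hand": 0}, {"travel": [0, 0, -0.07], "twist": [0, 0, 0], "hand": 0}, {"travel": [0, 0, -0.07], "twist": [0, 0, 0], "hand": 0}, {"travel": [0, 0, -0.07], "twist": [0, 0, 0], "hand": 0}, {"travel": [0, 0, -0.05], "twist": [0, 0, 0], "hand": 0}, {"travel": [0, 0, -0.03], "twist": [0, 0, 0], "hand": 0}, {"travel": [0, 0, 0], "twist": [0, 0, 0], "hand": 0}, {"travel": [0, 0, 0], "twist": [0, 0, 0], "hand": 0}])

```text
time_s: 16.4
tcp_pos: [0.4628, 0.2748, 0.2894]
eef_rot: [3.141, 0.001, -0.005]
wrist_force: [0.4, 0.6, -2.5]
grip_width: 0.0208
gripper_force: 45.0
```

```bash
python3 st.py
```

```text
16.6 [ 4.62700e-01  2.74700e-01  2.89100e-01  3.14090e+00  1.30000e-03
 -4.60000e-03  3.33700e-01  1.65800e-01 -1.98920e+00  2.10000e-02
  4.49957e+01] [0.     0.     0.0001] [ 0.06  0.18 -0.77  1.55  0.13  1.46 -2.29]
```

play_rows(series=[{"travel": [0, 0.06, 0], "twist": [0, 0, 0], "hand": 0}, {"travel": [-0.005, 0.1, 0], "twist": [0, 0, 0], "hand": 0}, {"travel": [-0.005, 0.1, 0], "twist": [0, 0, 0], "hand": 0}, {"travel": [-0.005, 0.1, 0], "twist": [0, 0, 0], "hand": 0}, {"travel": [-0.005, 0.1, 0], "twist": [0, 0, 0], "hand": 0}, {"travel": [-0.005, 0.1, 0], "twist": [0, 0, 0], "hand": 0}, {"travel": [-0.005, 0.1, 0], "twist": [0, 0, 0], "hand": 0}, {"travel": [-0.005, 0.1, 0], "twist": [0, 0, 0], "hand": 0}, {"travel": [-0.005, 0.1, 0], "twist": [0, 0, 0], "hand": 0}, {"travel": [0, 0.06, 0], "twist": [0, 0, 0], "hand": 0}, {"travel": [0, 0.025, 0], "twist": [0, 0, 0], "hand": 0}, {"travel": [0, 0, 0], "twist": [0, 0, 0], "hand": 0}])

```text
time_s: 17.8
tcp_pos: [0.4496, -0.009, 0.2898]
eef_rot: [-3.142, 0.0, -0.006]
wrist_force: [0.1, 0.2, -1.7]
grip_width: 0.0207
gripper_force: 45.0
```

```bash
python3 st.py
python3 - <<'E'
from tilt import *
S=cam("scene");s=S["frame"][:,:,::-1]
c=lambda i,x,y,w,h,k:cv2.resize(i[y:y+h,x:x+w],None,fx=k,fy=k,interpolation=cv2.INTER_CUBIC)
cv2.imwrite("pics/g6.png",np.hstack([c(s,280,110,100,120,5)]))
z=manip.read_state()["tcp_pos"][2];sh=z-.0085
a=proj(S,[[.4492,-.0088,sh],[.4492,-.0088,sh-.09],[.4492,-.0088,sh-.116],[.4497,-.0088,.13]]);print(a)
r0,r1=int(a[0,1])+4,int(a[1,1])-2
f,sd,m=axis(S,range(r0,r1),315,335);print(f[0],"pred",(a[1]-a[0])[0]/(a[1]-a[0])[1],sd,"mid",np.polyval(f,[a[0,1],a[2,1]]),m.round(1))
E
```

```text
18.0 [ 4.4970e-01 -7.4000e-03  2.8990e-01 -3.1413e+00  1.0000e-04 -3.2000e-03
  2.3220e-01 -1.9600e-02 -1.9069e+00  2.0900e-02  4.4997e+01] [0.     0.0003 0.0001] [ 0.44 -0.07 -0.49  1.76 -0.03  1.44 -1.62]
[[324.53747668 149.02196745]
 [325.41098124 188.93505997]
 [325.64814249 199.76124216]
 [326.0896038  213.98092046]]
0.01882116256772498 pred 0.021885163386092737 0.09569479301200394 mid [323.70363381 324.65860595] [323.8 323.7 323.8 323.8 323.7 323.8 323.7 323.9 324.  324.  324.1 324.
 324.  324.  324.2 324.2 324.3 324.2 324.3 324.3 324.2 324.2 324.2 324.2
 324.2 324.2 324.2 324.3 324.3 324.2 324.3 324.3 324.3]
```

View pics/g6.png

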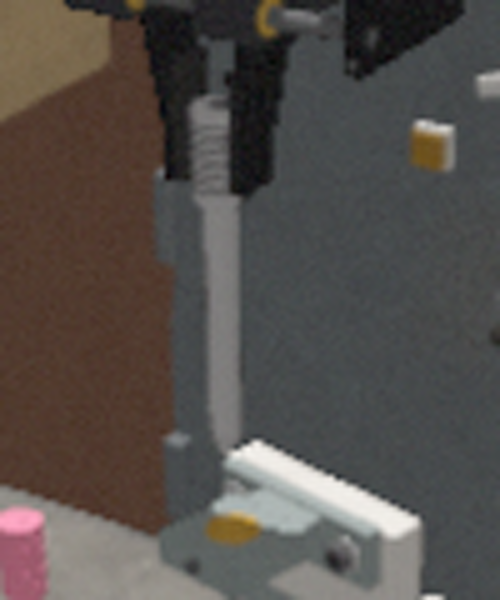

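The bar hangs over the bush: shank centre ≈ col 324.3, nose ≈ (325,199.5), upper bush ≈ (326.1,215.3). It is about 1 mm left of line, so I'll correct that and lower gently while watching the force.

play_rows(series=[{"travel": [0.003, 0.005, 0], "twist": [0, 0, 0], "hand": 0}, {"travel": [0, 0, 0.05], "twist": [0, 0, 0], "hand": 0}, {"travel": [0, 0, 0.04], "twist": [0, 0, 0], "hand": 0}, {"travel": [0, 0, 0.03], "twist": [0, 0, 0], "hand": 0}, {"travel": [0, 0, 0.015], "twist": [0, 0, 0], "hand": 0}, {"travel": [0, 0, 0.01], "twist": [0, 0, 0], "hand": 0}, {"travel": [0, 0, 0], "twist": [0, 0, 0], "hand": 0}])

```text
time_s: 18.75
tcp_pos: [0.4506, -0.01, 0.2464]
eef_rot: [-3.142, 0.0, -0.005]
wrist_force: [-0.1, 0.8, -1.6]
grip_width: 0.0211
gripper_force: 45.0
```

```bash
python3 st.py
```

```text
18.95 [ 4.50800e-01 -1.00000e-02  2.46900e-01  3.14150e+00 -6.00000e-04
 -4.60000e-03 -4.23000e-02 -4.75000e-02 -1.88030e+00  2.09000e-02
  4.49969e+01] [0.0001 0.     0.0001] [ 0.44 -0.05 -0.5   1.83 -0.02  1.35 -1.63]
```

play_rows(series=[{"travel": [0, -0.004, 0.01], "twist": [0, 0, 0], "hand": 0}, {"travel": [0, 0, 0.01], "twist": [0, 0, 0], "hand": 0}, {"travel": [0, 0, 0.01], "twist": [0, 0, 0], "hand": 0}, {"travel": [0, 0, 0.01], "twist": [0, 0, 0], "hand": 0}, {"travel": [0, 0, 0], "twist": [0, 0, 0], "hand": 0}])

```text
time_s: 19.45
tcp_pos: [0.4503, -0.0088, 0.234]
eef_rot: [-3.142, 0.001, -0.005]
wrist_force: [0.1, 0.5, -2.3]
grip_width: 0.0212
gripper_force: 45.0
```

```bash
python3 st.py
```

```text
19.65 [ 4.50600e-01 -8.80000e-03  2.34500e-01  1.57070e+00  0.00000e+00
 -4.60000e-03  5.30000e-03  2.02000e-02 -2.03570e+00  2.08000e-02
  4.49969e+01] [0.0001 0.     0.0001] [ 0.44 -0.04 -0.5   1.85 -0.02  1.32 -1.63]
```

play_rows(series=[{"travel": [0, 0, 0.02], "twist": [0, 0, 0], "hand": 0}, {"travel": [0, 0, 0.025], "twist": [0, 0, 0], "hand": 0}, {"travel": [0, 0, 0.025], "twist": [0, 0, 0], "hand": 0}, {"travel": [0, 0, 0.025], "twist": [0, 0, 0], "hand": 0}, {"travel": [0, 0, 0.02], "twist": [0, 0, 0], "hand": 0}, {"travel": [0, 0, 0], "twist": [0, 0, 0], "hand": 0}])

```text
time_s: 20.25
tcp_pos: [0.4501, -0.0088, 0.199]
eef_rot: [-3.141, 0.002, -0.005]
wrist_force: [0.3, -0.5, -1.9]
grip_width: 0.021
gripper_force: 45.0
```

```bash
python3 st.py
```

```text
20.45 [ 4.5060e-01 -8.8000e-03  2.0010e-01  1.5708e+00 -0.0000e+00 -4.5000e-03
  1.6500e-02 -1.3800e-01 -1.7918e+00  2.1000e-02  4.4997e+01] [0.0002 0.     0.0003] [ 0.43 -0.01 -0.51  1.9  -0.01  1.25 -1.64]
```

play_rows(series=[{"travel": [0, 0, 0.01], "twist": [0, 0, 0], "hand": 0}, {"travel": [0, 0, 0.01], "twist": [0, 0, 0], "hand": 0}, {"travel": [0, 0, 0.01], "twist": [0, 0, 0], "hand": 0}, {"travel": [0, 0, 0.01], "twist": [0, 0, 0], "hand": 0}, {"travel": [0, 0, 0.01], "twist": [0, 0, 0], "hand": 0}, {"travel": [0, 0, 0.01], "twist": [0, 0, 0], "hand": 0}, {"travel": [0, 0, 0.01], "twist": [0, 0, 0], "hand": 0}, {"travel": [0, 0, 0], "twist": [0, 0, 0], "hand": 0}])

```text
time_s: 21.25
tcp_pos: [0.4504, -0.009, 0.1786]
eef_rot: [3.141, 0.001, -0.005]
wrist_force: [1.0, -1.1, -1.4]
grip_width: 0.0213
gripper_force: 45.0
```

```bash
python3 st.py
```

```text
21.45 [ 4.50500e-01 -9.00000e-03  1.79000e-01  3.14140e+00  2.00000e-04
 -4.70000e-03  1.55000e-02 -1.26460e+00 -2.88770e+00  2.08000e-02
  4.50099e+01] [0.0001 0.     0.0001] [ 0.43  0.   -0.51  1.93  0.    1.2  -1.65]
```

play_rows(series=[{"travel": [0, 0, 0.012], "twist": [0, 0, 0], "hand": 0}, {"travel": [0, 0, 0.015], "twist": [0, 0, 0], "hand": 0}, {"travel": [0, 0, 0.015], "twist": [0, 0, 0], "hand": 0}, {"travel": [0, 0, 0.015], "twist": [0, 0, 0], "hand": 0}, {"travel": [0, 0, 0.015], "twist": [0, 0, 0], "hand": 0}, {"travel": [0, 0, 0.01], "twist": [0, 0, 0], "hand": 0}, {"travel": [0, 0, 0], "twist": [0, 0, 0], "hand": 0}, {"travel": [0, 0, 0], "twist": [0, 0, 0], "hand": 0}])

```text
time_s: 22.25
tcp_pos: [0.4505, -0.0088, 0.1543]
eef_rot: [-3.142, 0.0, -0.005]
wrist_force: [-0.2, -1.8, -2.7]
grip_width: 0.0209
gripper_force: 45.0
```

```bash
python3 st.py
python3 - <<'E'
from h import *
S=cam("scene");s=S["frame"][:,:,::-1];T=cam("top")["frame"][:,:,::-1]
c=lambda i,x,y,w,h,k:cv2.resize(i[y:y+h,x:x+w],None,fx=k,fy=k,interpolation=cv2.INTER_CUBIC)
cv2.imwrite("pics/g7.png",np.hstack([c(s,290,165,80,120,5),c(s,400,200,75,120,5)]))
E
```

```text
22.45 [ 4.50600e-01 -8.80000e-03  1.54500e-01  3.14150e+00  0.00000e+00
 -4.60000e-03 -4.87100e-01 -1.66500e+00 -2.97180e+00  2.10000e-02
  4.50189e+01] [0. 0. 0.] [ 0.43  0.03 -0.51  1.97  0.02  1.15 -1.67]
```

View pics/g7.png

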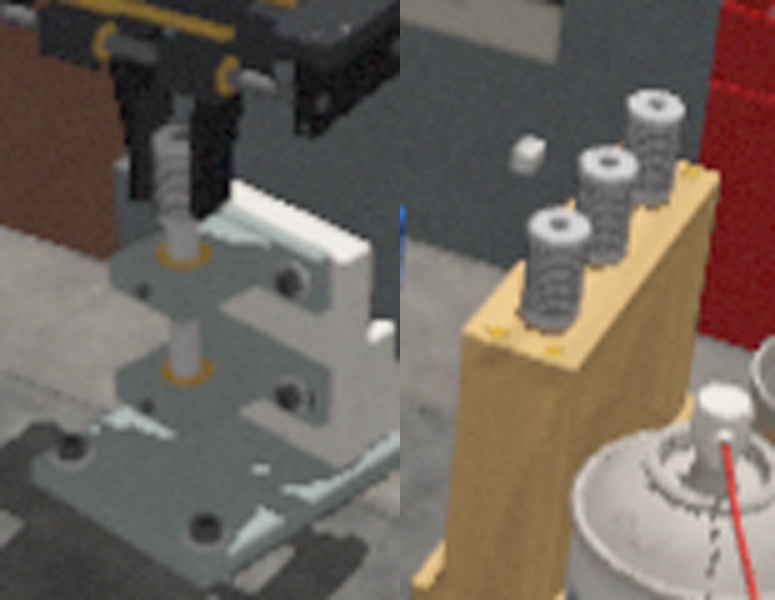

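The bar passes through both bushes with its shoulder about 15 mm above the upper one (crop 183,250 and 186,368). The three short bars hang home in their rack. Handing in.

```bash
python3 -c "
from rig import manip
print(manip.hand_in())"
```

```text
the job is handed in; nothing more can be done
None
```

The job is handed in at about 22.5 s; `hand_in()` returned no verdict. The short bar hangs released and home in the short rack's free hole. The long bar is held at 45 N through both bushes, its shoulder about 16 mm above the upper bush and its nose, by calculation, about 20 mm below the lower one.

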